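Clamp the forceps in the tip-check fixture and hold their tips on the gauge lines

ROBOT

A 6-joint arm with a two-finger parallel gripper is mounted at the origin on the work surface. World frame = base frame: x ahead of the robot, y to its left, z up, the work surface at z = 0. Lengths are in mm, angles in rad, forces in N, time in s.
With the tool pointing down it reaches from about 275 to 750 mm from the base axis. Payload 10.2 kg.
Tool frame: the origin (TCP) lies at the centre of the arm's flange, where the gripper is bolted on; the fingertips stand 173 mm ahead of it and the grasp point (between the pads) lies 155 mm ahead of it; z points along the fingers, y is the line along which they close (so a half turn about z gives the same grasp; the last joint's range is limited). The gripper opens to 85 mm and grips with 20 to 120 N. Pads are 22 mm wide; open, the fingers measure 114 mm over their backs; the gripper's body (76 mm by 85 mm) begins 54 mm behind the grasp point. The pads swing forward as they close: fully open they stand 13 mm farther back than shut.
Start: joints at [-1.573, 0.313, 1.498, -0, 1.331, -0.223], TCP at [114.967, -512.265, 404.694] pointing down, gripper open.
Joint ranges: [-2.94, 2.94], [-0.97, 2.17], [0.19, 2.56], [-1.23, 4.37], [0.02, 3.11], [-2.88, 2.88]. Speed limits (rad/s): [2.39, 2.39, 3.01, 3.14, 3.14, 3.14].

INTERFACE

Orientations are given as a unit quaternion [w, x, y, z].
In Python, from rig import ctrl gives the robot as it stands.
- The arm moves only by the tool drive_effector, called after "Request:" as name(argument=value, ...) on one line, values as JSON. Schema: {"type":"object","properties":{"moves":{"type":"array","items":{"type":"number"},"minItems":6,"maxItems":48},"jaw":{"type":"number"},"clamp_n":{"type":"number"},"only":{"type":"string"},"quiet":{"type":"boolean"},"lines":{"type":"string"}},"required":["moves"],"additionalProperties":false}. moves is one flat list of numbers that holds 1 to 8 rows one after another, with no inner brackets; each row has 6 numbers: dx, dy, dz in m, then a rotation vector rx, ry, rz in units of 0.1 rad; each row is the pose to reach, as a shift and turn from the pose commanded when the call began, along the tool's axes at that moment; what a row does not reach only later rows make up. A row lasts 1/10 s, in which the tool goes at most 50 mm and 0.15 rad, less where a joint would pass 70% of its speed; a pose out of reach is approached as far as the arm can. jaw is the opening from 0.0 (shut) to 1.0 (fully open), set as the call begins (left out keeps the last). The fingers move at their own pace and stop on an object; clamp_n is the grip in N (left out, the last holds). Time passes only in rows, so rows that do not move let the fingers close. The tool returns the time, the measured TCP pose, the force, the opening and the grip force at its end. only (a regular expression) keeps the lines of the reply that match it, lines (a string "A,B") keeps lines A to B, and quiet returns only ok. Input that does not fit is refused with a message, and nothing moves.
- ctrl.sense(): the state, without advancing time (a new reading comes with each control period).
- ctrl.capture(name): name is "scene" or "top" or "wrist"; returns the picture (480x640x3 uint8, red, green, blue); there is no depth.
- ctrl.calibration(name): a dict with "fx", "fy", "cx", "cy" (pixels), "distortion" ([k1, k2, p1, p2, k3] as OpenCV has them; the pictures are not rectified), "position" and "attitude" of the camera in the world. Camera axes: x right, y down, z forward; pixel columns grow to the right and rows downward; lengths in mm; the calibration is good to about 2 mm. A picture is of the moment at which its call begins: read the wrist's pose just before it. calibration takes no time and is no camera call; for the wrist camera it gives the pose at the moment of the call.
- ctrl.finish_job(): hands the job in; it is judged then, once.
The state is a dict: "time_s": time; "joints": joint angles; "dq": joint speeds; "tau": joint torques, N m; "eef_pos": TCP position; "ee_rot": TCP orientation; "force": force on the tool from outside, world axes, zero at the start; "wrist_torque": the same for the moment, N m; "grip_width": opening from 0.0 (shut) to 1.0 (fully open); "grip_force": force on a finger pad.
Only numpy, scipy, OpenCV 4.12 (cv2) and the standard library are available. Lean on these libraries where they do the work, as an engineer would, in place of code of your own. Each camera call takes 0.05 s, during which the arm holds its last target. There are 200 camera calls.

TASK

The long sprung forceps lie ready for their tip check under the small digital microscope: swing the open hinged keeper over their heel and press it down until it snaps under its spring catch, then squeeze the two blades at their ribbed grips until each tip lies on its own engraved line of the glass gauge, without ever pinching the tips together. Keep the tips steady on the lines for the picture: the program finishes while the gripper is still holding the squeeze. Leave the objective and the round mirror that share the fixture's plate where they are.

Things in the scene. Friction and masses are not known exactly. Their poses are not given: they have to be found in the camera images.
- fixture: Tip-check fixture, fixed to the bench: dark breadboard plate 300 x 200 x 12.7 mm. Origin: centre of its underside; x runs along the forceps from heel to tips (away from the robot), y left, z up; 'fixture (x, y, z)' below is in this frame, mm. Between cradle and gauge (x -80 to 55) only the forceps' blades stand above the plate near its middle, so fingers can pass down beside them.
- cradle (a point): Middle of the floor of the slot in the cradle, an aluminium block 50 x 90 mm, where the underside of the forceps' heel rests: fixture (-105, 0, 42). The slot is 11.6 mm wide along x, with walls 8 mm high.
- gauge (a point): Middle of the gauge's top face, fixture (80, 0, 45): a white glass plate 48 x 54 mm on an aluminium riser, with two engraved black lines, 42 mm long along the fixture's x, 1.6 mm wide, at y = +8 and -8 mm from here (16 mm apart, centre to centre). Axes as the fixture's.
- microscope_lens (a point): Lens end of the digital microscope, fixture (107, -36, 82): a white tube 32 mm thick that rises from here to its rear end at fixture (157, -102, 151), on a post at (135, -74).
- keeper (a joint): Angle of the keeper, rad: 0 = level across the heel, snapped under its catch; grows as it swings up and over to the fixture's left (+y); 1.57 = upright; stop at 1.9. Starts at 1.2 to 1.75, stays wherever it is left (friction 0.025 N m). In the last 0.15 rad its end must be pushed past the catch's nose (about 3 N more), which then holds it.
- keeper_hinge (a point): Axis of the keeper's hinge pin, at the middle of the strap's width: fixture (-105, 32, 56). The pin runs along the fixture's x.
- keeper_end (a point): Middle of the keeper's free end, 66 mm from the pin's axis. The keeper is a flat steel strap 14 mm wide (along the fixture's x), 3 mm thick, with a ribbed thumb pad 43 to 58 mm from the pin. Closed, this point is at fixture (-105, -34, 56) and the strap's top face at z = 57.5; the strap covers the heel.
- catch_nose (a point): Nose of the spring catch at rest, fixture (-105, -39, 61): a small upright steel hook, y -34 to -57, top at z = 65, that yields to the right (-y) and springs back over the keeper's end.
- forceps: Loose steel sprung forceps, 205 mm, 52 g, on their side: a solid heel 40 x 10 x 12 mm in the cradle's slot and two blades spreading towards the tips. Origin: centre of the heel's underside; x to the tips, y left, z up. Blades 3 mm thick, mid-height at z = 6 mm, hinged elastically (5 N m/rad) at x = 20, y = +-3.5 mm. Tips 39.5 mm apart when free; 16 mm takes about 4 to 5 N a blade at the grips.
- left_tip (a point): Left (+y) blade: middle of its blunt tip (3 mm thick, 6 mm high), 163 mm from the blade's pivot, 2 mm short of its very end; it lies 3 mm above the glass.
- right_tip (a point): Right (-y) blade: middle of its tip, as on the left.
- left_grip (a point): Left blade: middle of its thickness and height (14 mm) at the ribbed grip, 85 mm from its pivot, at fixture x about 0, z = 48; the ribs reach 24 mm to either side along the blade. Free, the blades measure about 27 mm over their outer faces here, about 15 mm with the tips on the lines; the tips move about 1.9 times as much as this point.
- right_grip (a point): Right blade: the same point of its ribbed grip.
- objective: Bystander: a steel microscope objective, 26 mm thick and 46 mm high, standing on the plate's far left corner, about fixture (115, 71). Origin at its foot.
- mirror: Bystander: a round mirror in a black ring, 48 mm wide and 8 mm high, lying on the plate to the right of the blades, about fixture (40, -72). Origin at its underside.

How it is judged (in metres and radians):
On the way, in this order (a step that is already met when the one before it is completed fails the run):
1. the keeper is closed over the heel and snapped under its catch (value of joint keeper below 0.05 rad and distance between forceps and cradle below 0.006 m), for 0.3 s.
2. the tips are squeezed onto the two lines and held there, the keeper still closed (all of step 1 and y of left_tip in the frame of gauge between 0.005 and 0.011 m and y of right_tip in the frame of gauge between -0.011 and -0.005 m and distance between left_tip and right_tip between 0.0135 and 0.0185 m and z of each of left_tip, right_tip in the frame of gauge below 0.012 m), for 0.5 s.
At the end, for the whole second after the job is handed in: Keeper under its catch (below 0.05 rad), heel within 6 mm of its seat, each tip within 3 mm of its own line sideways, tips 16 mm apart within 2.5 mm and within 12 mm of the glass, fingers still squeezing the forceps (over 2 N), all at rest through the last second (all of step 2 and contact force between the fingers and forceps above 2 N and angular speed of forceps below 0.1 rad/s and linear speed of forceps below 0.02 m/s); the arm keeps its last pose, push and grip.
It fails at once if the tips are pinched together (less than 6 mm between their centres) (distance between left_tip and right_tip below 0.006 m).
It fails at once if the forceps' heel is pulled out of the cradle (distance between forceps and cradle above 0.015 m).
It fails at once if the objective or the mirror on the plate is moved by more than 15 mm (distance of any of objective, mirror from where it was at the start of the episode above 0.015 m).
It also fails if it takes over 48 s, if anything falls off the work surface, if the arm or the gripper's body presses on something with over 40 N, if the wrist force passes 120 N, or if a joint passes its speed limit or range.

## Working session

There is one attempt and no reset: what is moved stays moved. The work goes in short steps, Python scripts to look and compute and a tool call to move; the robot and the scene stay as the last step left them, time stands still between calls to the robot, and variables do not carry over. Pictures are saved under pics/ and viewed, at most 10 in all, crops included, and the job is handed in when it is done.

```bash
ls; mkdir -p pics; python3 - <<'E'
from rig import ctrl
import cv2
s=ctrl.sense();print(s)
for n in("scene","top"):
    im=ctrl.capture(n);cv2.imwrite(f"pics/{n}0.png",im[:,:,::-1]);print(ctrl.calibration(n))
E
```

```text
pics
rig.py
{'time_s': 0.0, 'joints': array([-1.57342037e+00,  3.13450697e-01,  1.49846942e+00, -1.44224818e-05,
        1.33103967e+00, -2.23377149e-01]), 'dq': array([-7.63399371e-05, -2.89184849e-05,  8.94045310e-04,  1.17436235e-03,
        4.93114221e-04,  7.15272374e-04]), 'tau': array([ 2.76197723e-03, -4.12269759e+01, -2.59738469e+01, -4.48222306e-05,
        4.21507575e-03, -2.50346218e-06]), 'eef_pos': array([ 114.95518894, -512.21064577,  404.12240061]), 'ee_rot': array([-6.79998585e-04,  9.93914269e-01,  1.10154253e-01,  7.01202322e-05]), 'force': array([-0.21879017, -0.50871857, -0.2573996 ]), 'wrist_torque': array([-0.01960819,  0.0113253 ,  0.02410046]), 'grip_force': 0.0, 'grip_width': 1.0013004016779412}
{'fx': 544.1176112815522, 'fy': 544.1176112815522, 'cx': 310.77410016188475, 'cy': 237.2665044822063, 'distortion': array([-0.05100605,  0.        ,  0.        ,  0.        ,  0.        ]), 'position': array([1135.22184657, -269.66202118,  533.09330737]), 'attitude': array([-0.37725216,  0.77891663,  0.4456583 , -0.22881951])}
{'fx': 514.3498609479647, 'fy': 514.3498609479647, 'cx': 314.89255767436293, 'cy': 244.80940595624324, 'distortion': array([0.01503672, 0.        , 0.        , 0.        , 0.        ]), 'position': array([530.79542141,  25.0918368 , 729.43305533]), 'attitude': array([ 0.07016904, -0.70025964,  0.70890094, -0.04660685])}
```

View pics/top0.png

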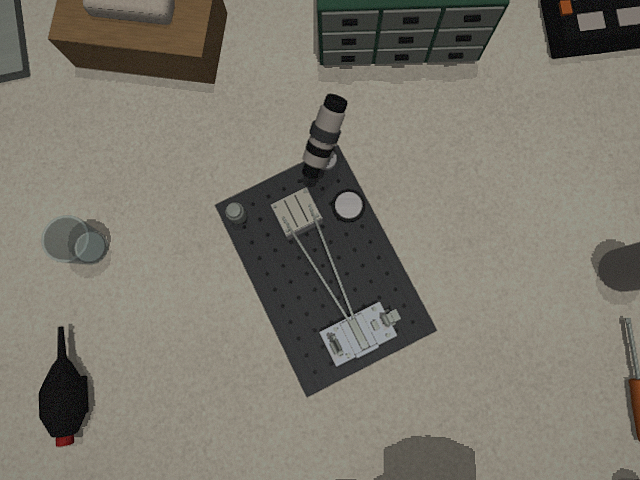

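View pics/scene0.png

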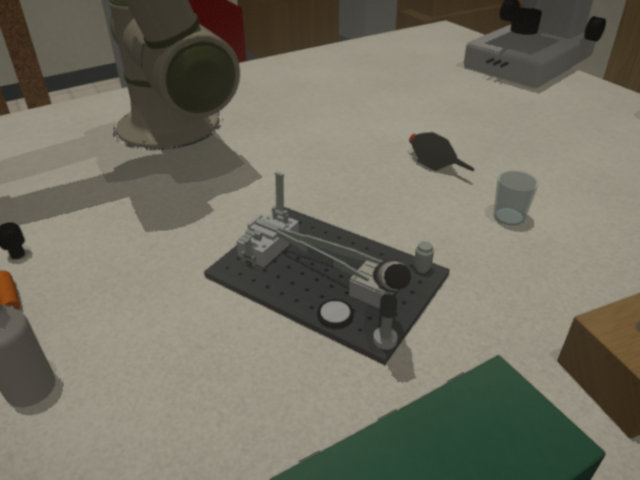

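The top view shows the plate's corners near (217,205), (340,148), (436,330), (307,396), the gauge at about (297,213) and the cradle at about (360,335). The scene view shows the keeper nearly upright, from (281,215) to (279,175).

```bash
cat > h.py <<'E'
import numpy as np, cv2
from scipy.spatial.transform import Rotation as R
from rig import ctrl
def rot(q): return R.from_quat([q[1],q[2],q[3],q[0]]).as_matrix()
def K(c): return np.array([[c["fx"],0,c["cx"]],[0,c["fy"],c["cy"]],[0,0,1.]])
def ray(c,p):
    u=cv2.undistortPoints(np.array(p,float).reshape(-1,1,2),K(c),c["distortion"])[:,0]
    return np.c_[u,np.ones(len(u))]@rot(c["attitude"]).T
def onz(c,p,z):
    d=ray(c,p);o=c["position"];return o+d*((z-o[2])/d[:,2])[:,None]
def tri(cs,ps):  # one point in several views
    A=0;b=0;D=[]
    for c,p in zip(cs,ps):
        d=ray(c,p)[0];d/=np.linalg.norm(d);M=np.eye(3)-np.outer(d,d);A=A+M;b=b+M@c["position"];D.append((M,c["position"]))
    x=np.linalg.solve(A,b);return x,[np.linalg.norm(M@(x-o)) for M,o in D]
def proj(c,X):
    Rm=rot(c["attitude"]);t=-Rm.T@c["position"]
    return cv2.projectPoints(np.array(X,float).reshape(-1,1,3),cv2.Rodrigues(Rm.T)[0],t,K(c),c["distortion"])[0][:,0]
E
python3 - <<'E'
from h import *
C={};P={}
for n,box,th in(("top",(200,130,450,410),75),("scene",(195,195,460,365),75)):
    im=cv2.imread(f"pics/{n}0.png");g=im.max(2);m=np.zeros_like(g);x0,y0,x1,y1=box
    m[y0:y1,x0:x1]=(g[y0:y1,x0:x1]<th)*255
    m=cv2.morphologyEx(m,cv2.MORPH_CLOSE,np.ones((5,5)))
    k=max(cv2.findContours(m,0,2)[0],key=cv2.contourArea);h=cv2.convexHull(k)
    print(n,cv2.contourArea(h),cv2.approxPolyDP(h,6,True)[:,0].tolist())
    c=ctrl.calibration(n);q=cv2.approxPolyDP(h,6,True)[:,0]
    print(onz(c,q,12.7).round(1).tolist())
E
```

```text
top 32667.0 [[339, 130], [436, 330], [307, 396], [215, 205], [310, 130]]
[[820.5, 11.6, 12.7], [530.4, -115.5, 12.7], [444.4, 61.1, 12.7], [710.9, 192.0, 12.7], [821.5, 54.1, 12.7]]
scene 20433.5 [[205, 272], [283, 208], [431, 256], [448, 270], [384, 364]]
[[536.4, -115.7, 12.7], [450.4, 57.6, 12.7], [678.1, 187.8, 12.7], [715.5, 188.3, 12.7], [807.1, 8.3, 12.7]]
```

```bash
cat >> h.py <<'E'
def rel(target,yaw,s=None):
    """rows-delta in tool axes to reach TCP target, tool down with tool x at yaw (world)"""
    s=s or ctrl.sense();Rt=rot(s["ee_rot"]);d=Rt.T@(np.array(target)-s["eef_pos"])
    Rg=np.array([[np.cos(yaw),np.sin(yaw),0],[np.sin(yaw),-np.cos(yaw),0],[0,0,-1.]])
    return d.round(1),R.from_matrix(Rt.T@Rg).as_rotvec().round(3)
E
python3 - <<'E'
from h import *
s=ctrl.sense();c=ctrl.calibration("wrist");Rt=rot(s["ee_rot"])
print(c["fx"],c["cx"],c["cy"],c["distortion"],Rt.T@(c["position"]-s["eef_pos"]));print((Rt.T@rot(c["attitude"])).round(3))
print(rel([600,28,404],0.457))
E
```

```text
363.8797641762424 324.53383541371244 241.02849760838774 [0.0112524 0.        0.        0.        0.       ] [81.70152527  0.36175486 29.88172636]
[[ 0.    -0.949 -0.316]
 [ 1.     0.     0.   ]
 [-0.    -0.316  0.949]]
(array([ 591.6, -420.9,    0.8]), array([-0.001, -0.   , -0.236]))
```
Camera at tool x +82, z+30, looking down tilted 18° back toward -x. So with tool x = fixture x, camera is on tips side, looking down/back towards the heel. Image up = +? camera y = (-.949,0,-.316) : image down = tool -x. Image right = tool +y. (right = fixture right, -y). Field of view: 480/364 → ±33° vertical. During the squeeze at fixture x=0, z_tcp=203: camera at x=82, z=233, gauge at z=45: 188 below; direction optical axis goes -x by 0.333*188 = 62: so the gauge at x=80 appears upward at ~+18° → visible. Excellent: wrist camera views tips during squeeze. Resolution 364/195=1.9px/mm. Good.

Units first: shifts go in m and turns go in units of 0.1 rad. So 296 mm is 0.296, -210 mm is -0.21.

Request:
drive_effector(moves=[0.037, -0.026, 0, 0, 0, 0, 0.074, -0.053, 0, 0, 0, 0, 0.111, -0.079, 0, 0, 0, 0, 0.148, -0.105, 0, 0, 0, 0, 0.185, -0.131, 0, 0, 0, 0, 0.222, -0.158, 0, 0, 0, 0, 0.259, -0.184, 0, 0, 0, 0, 0.296, -0.21, 0, 0, 0, 0], jaw=0.0)

```text
time_s: 0.9
eef_pos: [358.7, -240.9, 404.6]
ee_rot: [-0.0, 0.994, 0.11, -0.0]
force: [-0.0, -1.3, -0.6]
grip_width: 0.001
grip_force: 0.0
```

Request:
drive_effector(moves=[0.037, -0.026, 0, 0, 0, 0, 0.074, -0.053, 0, 0, 0, 0, 0.111, -0.079, 0, 0, 0, 0, 0.148, -0.105, 0, 0, 0, -0.5, 0.185, -0.131, 0, 0, 0, -1, 0.222, -0.158, 0, 0, 0, -1.5, 0.259, -0.184, 0, 0, 0, -2, 0.296, -0.21, 0, 0, 0, -2.36])

```text
time_s: 1.7
eef_pos: [601.6, 29.0, 404.3]
ee_rot: [-0.0, 0.974, 0.227, -0.0]
force: [0.5, -1.6, 0.3]
grip_width: -0.001
grip_force: 0.0
```

Request:
drive_effector(moves=[0, 0, 0, 0, 0, 0, 0, 0, 0, 0, 0, 0, 0, 0, 0, 0, 0, 0])

```text
time_s: 2.0
eef_pos: [600.2, 26.5, 404.6]
ee_rot: [-0.0, 0.974, 0.226, -0.0]
force: [-0.7, 0.1, 0.6]
grip_width: 0.002
grip_force: 0.0
```

```bash
python3 - <<'E'
from h import *
import json
s=ctrl.sense();c=ctrl.calibration("wrist");im=ctrl.capture("wrist");cv2.imwrite("pics/w1.png",im[:,:,::-1])
json.dump({k:np.asarray(v).tolist() for k,v in c.items()},open("pics/w1.json","w"));print(s["eef_pos"],abs(s["dq"]).max())
E
```

```text
[600.227298    26.49349525 404.57857587] 0.010571762042607458
```

View pics/w1.png

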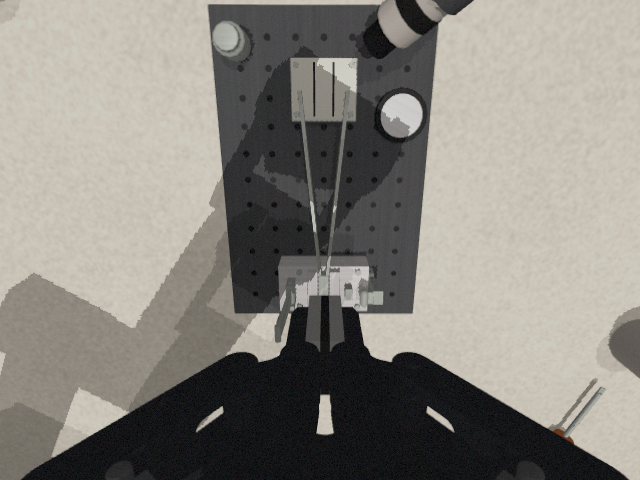

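The wrist view looks from the tips' side. It shows the gauge at (291..357, 58..121) with its lines at columns 314 and 333, the tips at (299,93) and (347,93), and the cradle at (280..382, 256..310). The keeper's strap stands at about (285,310), left of the fingers. I'll take a second view to triangulate.

Request:
drive_effector(moves=[0.04, -0.02, 0, 0, 0, 0, 0.07, -0.05, 0, 0, 0, 0, 0.07, -0.07, 0, 0, 0, 0, 0.07, -0.07, 0, 0, 0, 0, 0.07, -0.07, 0, 0, 0, 0, 0.07, -0.07, 0, 0, 0, 0])

```text
time_s: 2.65
eef_pos: [632.4, 119.4, 405.1]
ee_rot: [0.0, 0.974, 0.226, 0.0]
force: [0.8, -0.5, 0.4]
grip_width: -0.003
grip_force: 0.0
```

```bash
python3 - <<'E'
from h import *
import json
s=ctrl.sense();c=ctrl.calibration("wrist");im=ctrl.capture("wrist");cv2.imwrite("pics/w2.png",im[:,:,::-1])
json.dump({k:np.asarray(v).tolist() for k,v in c.items()},open("pics/w2.json","w"));print(s["eef_pos"],abs(s["dq"]).max())
E
```

```text
[632.42348531 119.3865239  405.12308417] 0.00608331228835566
```

View pics/w2.png

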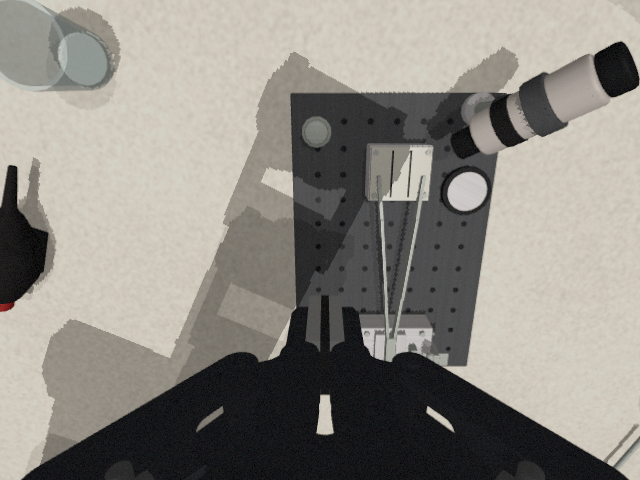

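The second view has the gauge at (366..433, 144..202), its lines at columns of about 392 and 410, the tips at (379,178) and (422,178), and the plate's corners at (291,94) and (466,366).

```bash
python3 - <<'E'
from h import *
import json
def ld(n):
    c={k:np.array(v) for k,v in json.load(open(f"pics/{n}.json")).items()};return c,cv2.imread(f"pics/{n}.png").max(2).astype(float)
c1,g1=ld("w1");c2,g2=ld("w2")
def line(g,u0,v0,v1):  # subpixel dark centre per row in +-4 px; returns extents & fit
    pts=[]
    for v in range(v0,v1):
        w=g[v,u0-5:u0+6];d=np.clip(np.median(w)-w-25,0,None)
        if d.sum()>15: pts.append((u0-5+(d*np.arange(11)).sum()/d.sum(),v))
    p=np.array(pts);k=np.polyfit(p[:,1],p[:,0],1);a,b=p[:,1].min(),p[:,1].max()
    return np.array([[np.polyval(k,a),a-.5],[np.polyval(k,b),b+.5]]),len(p)
Ls={}
for nm,c,g,us,v in(("w1",c1,g1,(314,333),(58,122)),("w2",c2,g2,(392,410),(144,204))):
    for i,u in enumerate(us):
        l,n=line(g,u,*v);Ls[nm,i]=l;print(nm,i,n,l.round(1).tolist())
P=[]
for i in(0,1):
    for e in(0,1):
        x,r=tri([c1,c2],[Ls["w1",i][e],Ls["w2",i][e]]);P.append(x);print("line",i,e,x.round(1),np.round(r,2))
P=np.array(P);print("len",np.linalg.norm(P[0]-P[1]),np.linalg.norm(P[2]-P[3]),"sep",np.linalg.norm(P[0]-P[2]),"centre",P.mean(0))
for nm,a,b in(("Ltip",(299,93),(379,178)),("Rtip",(347,93),(422.5,178))):
    x,r=tri([c1,c2],[a,b]);print(nm,x.round(1),np.round(r,2))
for nm,c in(("w1",c1),("w2",c2)):
    p=np.vstack([Ls[nm,0],Ls[nm,1]]);q=onz(c,p,45);ax=(q[1]-q[0]+q[3]-q[2]);ax=-ax/np.linalg.norm(ax)
    print(nm,"centre@45",q.mean(0).round(1),"yaw",np.arctan2(ax[1],ax[0]).round(4))
print("plate corner w1",onz(c1,[(209,5),(412,313),(234,313)],12.7).round(1).tolist())
print("plate corner w2",onz(c2,[(291,94),(466,366)],12.7).round(1).tolist())
E
```

```text
w1 0 55 [[313.5, 61.5], [313.8, 116.5]]
w1 1 55 [[333.0, 61.5], [332.6, 116.5]]
w2 0 47 [[392.9, 149.5], [389.5, 196.5]]
w2 1 49 [[409.7, 146.5], [408.1, 196.5]]
line 0 0 [710.1  89.7  45.6] [0.17 0.17]
line 0 1 [671.9  71.3  43.4] [0.2 0.2]
line 1 0 [718.8  75.7  35.9] [0.57 0.57]
line 1 1 [679.4  56.7  45.7] [0.52 0.52]
len 42.39803896569872 44.81141656564325 sep 19.130683058469227 centre [695.03153258  73.37471371  42.62724121]
Ltip [683.1  89.9  51.4] [0.23 0.23]
Rtip [700.4  54.5  49.2] [0.15 0.15]
w1 centre@45 [694.4  73.4  45. ] yaw 0.4524
w2 centre@45 [695.3  73.8  45. ] yaw 0.4702
plate corner w1 [[713.3, 191.8, 12.7], [532.0, -116.7, 12.7], [444.2, 62.5, 12.7]]
plate corner w2 [[712.7, 192.4, 12.7], [531.4, -117.0, 12.7]]
```

The heights check out: the lines come to about 43–46 mm and the tips to 49–51 mm. Two views agree that the fixture's origin is at about (622.7, 38.2) with yaw 0.454. Next I move to the left of the keeper, low enough to push it.

```bash
cat >> h.py <<'E'
F=np.array([622.7,38.2]);Y=0.454
def fix(p):
    d=np.array(p)[:2]-F;return np.array([np.cos(Y)*d[0]+np.sin(Y)*d[1],-np.sin(Y)*d[0]+np.cos(Y)*d[1],p[2]]).round(1)
E
```

Request:
drive_effector(moves=[-0.045, -0.005, 0.01, 0, 0, 0, -0.09, -0.011, 0.03, 0, 0, 0, -0.13, -0.011, 0.06, 0, 0, 0, -0.149, -0.011, 0.1, 0, 0, 0, -0.149, -0.011, 0.127, 0, 0, 0, -0.149, -0.011, 0.127, 0, 0, 0, -0.149, -0.011, 0.127, 0, 0, 0])

```text
time_s: 3.4
eef_pos: [494.5, 64.6, 278.7]
ee_rot: [0.0, 0.974, 0.226, 0.0]
force: [0.2, -0.0, 0.6]
grip_width: 0.002
grip_force: 0.0
```

```bash
python3 - <<'E'
from h import *
s=ctrl.sense();print(fix(s["eef_pos"]),s["force"],rel([0,0,0],Y)[1])
im=ctrl.capture("scene");cv2.imwrite("pics/s2.png",cv2.resize(im[130:330,180:480,::-1],(780,520)))
E
```

```text
[-103.6   79.9  278.7] [ 0.1564119  -0.00906266  0.62861953] [ 0.001 -0.001  0.002]
```

View pics/s2.png

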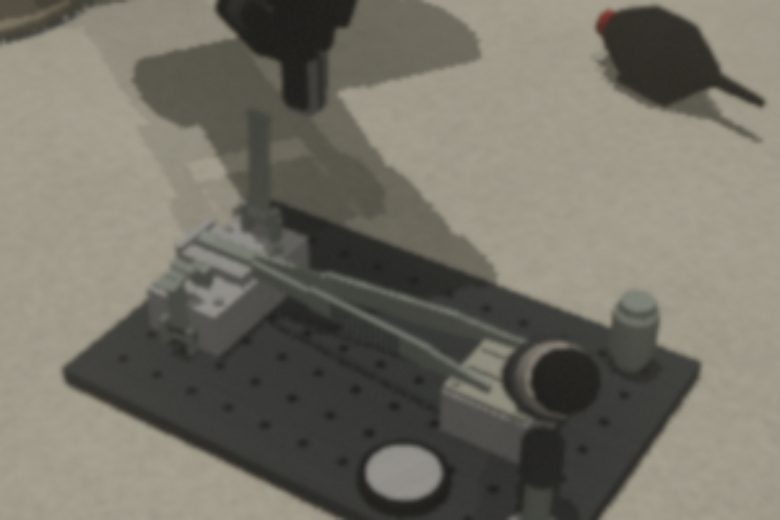

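The keeper stands nearly upright, from (262,215) to (258,112) in the crop. The fingers are to its left at about (305,105), just below its end's height. Swing it over.

Request:
drive_effector(moves=[-0.001, 0.015, 0, 0, 0, 0, -0.001, 0.032, -0.002, 0, 0, 0, -0.001, 0.042, -0.003, 0, 0, 0, -0.001, 0.051, -0.002, 0, 0, 0, -0.001, 0.06, 0.002, 0, 0, 0, -0.001, 0.068, 0.008, 0, 0, 0, -0.001, 0.074, 0.014, 0, 0, 0, -0.001, 0.079, 0.021, 0, 0, 0])

```text
time_s: 4.25
eef_pos: [528.1, -6.7, 256.0]
ee_rot: [-0.0, 0.974, 0.226, -0.0]
force: [1.5, 0.1, 0.2]
grip_width: 0.002
grip_force: 0.2
```

Request:
drive_effector(moves=[0, 0.002, 0.004, 0, 0, 0, 0, 0.004, 0.009, 0, 0, 0, 0, 0.006, 0.014, 0, 0, 0, 0, 0.007, 0.018, 0, 0, 0, 0, 0.007, 0.018, 0, 0, 0])

```text
time_s: 4.75
eef_pos: [530.9, -12.6, 238.1]
ee_rot: [-0.0, 0.974, 0.226, -0.0]
force: [0.3, -0.6, 0.8]
grip_width: -0.003
grip_force: 0.0
```

```bash
python3 - <<'E'
from h import *
s=ctrl.sense();print(fix(s["eef_pos"]),s["force"])
im=ctrl.capture("scene");cv2.imwrite("pics/s3.png",cv2.resize(im[130:330,180:480,::-1],(780,520)))
E
```

```text
[-104.7   -5.4  238.1] [ 0.30493207 -0.58367703  0.84754027]
```

View pics/s3.png

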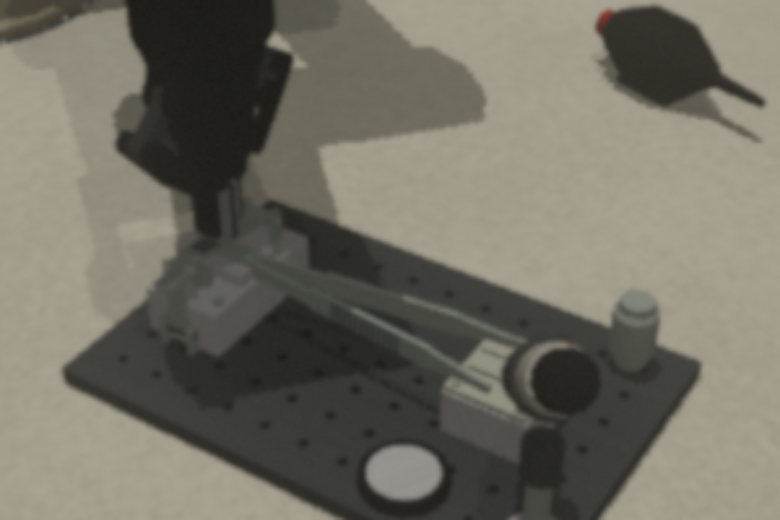

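The keeper has been swept down under the fingers at about (190,250) in the crop. Now press it home.

To row units: 8 mm is 0.008, 7 mm is 0.007.

Request:
drive_effector(moves=[0, 0.002, 0.003, 0, 0, 0, 0, 0.004, 0.005, 0, 0, 0, 0, 0.004, 0.007, 0, 0, 0, 0, 0.004, 0.008, 0, 0, 0])

```text
time_s: 5.2
eef_pos: [532.9, -16.3, 230.7]
ee_rot: [0.0, 0.974, 0.226, 0.0]
force: [-1.4, 0.5, 7.2]
grip_width: -0.003
grip_force: 3.6
```

Request:
drive_effector(moves=[0, 0, 0.001, 0, 0, 0, 0, 0, 0.002, 0, 0, 0, 0, 0, 0.002, 0, 0, 0])

```text
time_s: 5.5
eef_pos: [532.9, -16.2, 230.3]
ee_rot: [0.0, 0.974, 0.227, 0.0]
force: [-6.0, 0.2, 16.9]
grip_width: 0.003
grip_force: 8.4
```

The tip has stopped at 57.3 mm, the closed strap's height, and the force is rising, so the keeper looks bottomed. Lift, move over the grips, open to about 50 mm, and look.

Request:
drive_effector(moves=[0, 0, -0.025, 0, 0, 0, 0, 0, -0.05, 0, 0, 0, 0.04, -0.004, -0.065, 0, 0, 0, 0.08, -0.008, -0.065, 0, 0, 0, 0.105, -0.009, -0.065, 0, 0, 0, 0.105, -0.009, -0.065, 0, 0, 0, 0.105, -0.009, -0.065, 0, 0, 0, 0.105, -0.009, -0.065, 0, 0, 0], jaw=0.6)

```text
time_s: 6.3
eef_pos: [622.5, 37.8, 293.6]
ee_rot: [-0.0, 0.974, 0.226, -0.0]
force: [-0.4, -0.4, -0.1]
grip_width: 0.601
grip_force: 0.0
```

```bash
python3 - <<'E'
from h import *
import json
s=ctrl.sense();c=ctrl.calibration("wrist");im=ctrl.capture("wrist");cv2.imwrite("pics/w4.png",im[:,:,::-1])
json.dump({k:np.asarray(v).tolist() for k,v in c.items()},open("pics/w4.json","w"));print(fix(s["eef_pos"]),abs(s["dq"]).max())
E
```

```text
[ -0.4  -0.3 293.6] 0.00816497521048009
```

View pics/w4.png

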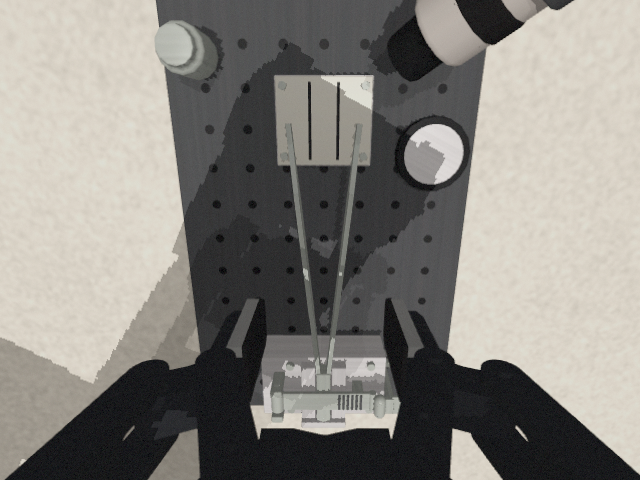

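The keeper is closed across the heel at row 402, its end at (368,402) under the catch at (380,402). The tips at columns 289 and 359 and the lines at 310 and 338 share a centre of about 324, so the tool is centred. Descend and start closing.

Request:
drive_effector(moves=[0, 0, 0.03, 0, 0, 0, 0, 0, 0.06, 0, 0, 0, 0, 0, 0.08, 0, 0, 0, 0, 0, 0.09, 0, 0, 0, 0, 0, 0.09, 0, 0, 0, 0, 0, 0.09, 0, 0, 0])

```text
time_s: 6.95
eef_pos: [623.3, 38.0, 204.9]
ee_rot: [0.0, 0.974, 0.226, 0.001]
force: [0.2, -0.6, 0.3]
grip_width: 0.598
grip_force: 0.0
```

Request:
drive_effector(moves=[0, 0, 0, 0, 0, 0, 0, 0, 0, 0, 0, 0, 0, 0, 0, 0, 0, 0, 0, 0, 0, 0, 0, 0, 0, 0, 0, 0, 0, 0, 0, 0, 0, 0, 0, 0], jaw=0.27, clamp_n=20)

```text
time_s: 7.55
eef_pos: [623.2, 38.1, 203.9]
ee_rot: [0.0, 0.974, 0.226, 0.0]
force: [0.3, -0.4, 3.1]
grip_width: 0.27
grip_force: 1.9
```

```bash
python3 - <<'E'
from h import *
import json
s=ctrl.sense();c=ctrl.calibration("wrist");im=ctrl.capture("wrist");cv2.imwrite("pics/w5.png",im[:,:,::-1])
json.dump({k:np.asarray(v).tolist() for k,v in c.items()},open("pics/w5.json","w"));print(fix(s["eef_pos"]),s["force"],s["grip_force"])
E
```

```text
[  0.4  -0.3 203.9] [ 0.25507745 -0.4219773   3.06681568] 1.855417810365907
```

View pics/w5.png

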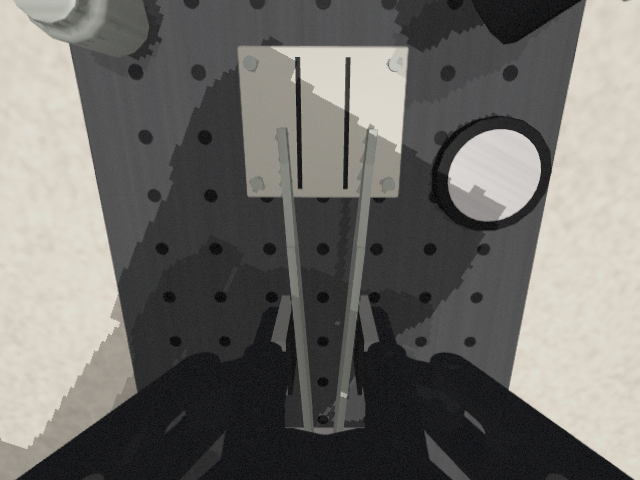

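Both pads are on the blades. The tips are at (282,130) and (372,130), the lines at columns of about 299 and 347, and the tips' middle sits about 1 mm to the right. Close further and shift slightly left.

To row units: -0.5 mm is -0.0005.

Request:
drive_effector(moves=[0, -0.0005, 0, 0, 0, 0, 0, -0.0005, 0, 0, 0, 0, 0, -0.0005, 0, 0, 0, 0, 0, -0.0005, 0, 0, 0, 0, 0, -0.0005, 0, 0, 0, 0], jaw=0.2)

```text
time_s: 8.1
eef_pos: [622.9, 38.7, 203.8]
ee_rot: [0.0, 0.974, 0.226, 0.0]
force: [1.3, -0.7, 4.7]
grip_width: 0.198
grip_force: 3.5
```

```bash
cat > m.py <<'E'
from h import *
import json,sys
s=ctrl.sense();c=ctrl.calibration("wrist");im=ctrl.capture("wrist");cv2.imwrite(f"pics/{sys.argv[1]}.png",im[30:230,220:430,::-1].repeat(3,0).repeat(3,1)[:600])
json.dump({k:np.asarray(v).tolist() for k,v in c.items()},open(f"pics/{sys.argv[1]}.json","w"));cv2.imwrite(f"pics/{sys.argv[1]}_full.png",im[:,:,::-1])
print(fix(s["eef_pos"]),s["force"],s["grip_force"],s["grip_width"])
E
python3 m.py w6
```

```text
[  0.4   0.3 203.8] [ 1.31038897 -0.65600413  4.6875496 ] 3.526318120639189 0.19770473783547135
```

View pics/w6.png

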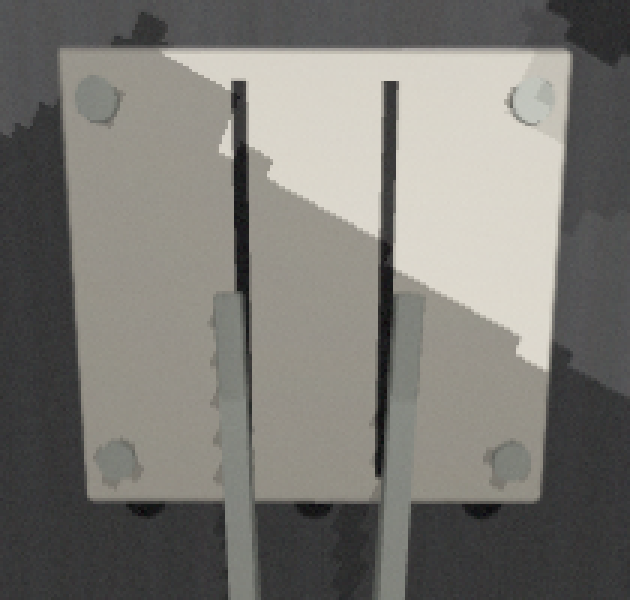

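In the 3x crop the tips are at columns 228 and 408 and the lines at 241 and 387, so the tips are about 19 mm apart and 0.5 mm to the right. They need to be about 3 mm closer, which means an opening of about 0.178, and a touch to the left.

To row units: -0.3 mm is -0.0003.

Request:
drive_effector(moves=[0, -0.0003, 0, 0, 0, 0, 0, -0.0003, 0, 0, 0, 0, 0, -0.0003, 0, 0, 0, 0, 0, -0.0003, 0, 0, 0, 0, 0, -0.0003, 0, 0, 0, 0, 0, -0.0003, 0, 0, 0, 0], jaw=0.178)

```text
time_s: 8.75
eef_pos: [622.8, 38.9, 203.9]
ee_rot: [0.0, 0.974, 0.226, 0.0]
force: [1.7, -0.5, 4.9]
grip_width: 0.182
grip_force: 4.2
```

```bash
python3 m.py w7
```

```text
[  0.4   0.6 203.9] [ 1.66328331 -0.53316766  4.90682373] 4.242759793996811 0.18247891793948917
```

View pics/w7.png

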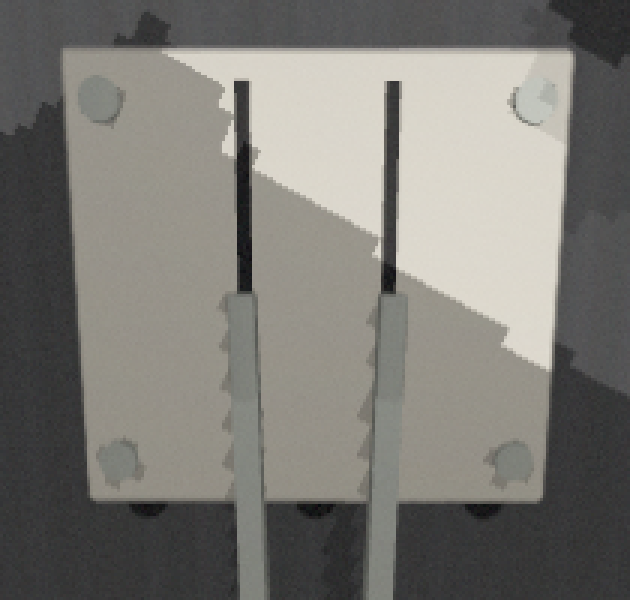

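The tips at columns 242 and 393 cover the lines at 245 and 390. Allowing for their height they are 16.0 mm apart and centred. Hold, then hand in.

Request:
drive_effector(moves=[0, 0, 0, 0, 0, 0, 0, 0, 0, 0, 0, 0, 0, 0, 0, 0, 0, 0, 0, 0, 0, 0, 0, 0, 0, 0, 0, 0, 0, 0, 0, 0, 0, 0, 0, 0, 0, 0, 0, 0, 0, 0, 0, 0, 0, 0, 0, 0])

```text
time_s: 9.6
eef_pos: [622.8, 38.9, 203.9]
ee_rot: [0.0, 0.974, 0.226, 0.0]
force: [2.0, -0.7, 6.0]
grip_width: 0.177
grip_force: 4.2
```

```bash
python3 -c "
from rig import ctrl;print(ctrl.finish_job())"
```

```text
the job is handed in; nothing more can be done
None
```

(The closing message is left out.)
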